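Gauge and sort threaded studs by pitch

TASK

Sort the batch of threaded studs on the table. First put the damaged ones (bent, or with one end snapped off) into the red reject tray; then lay each sound stud in a slot of the gauge plate whose teeth match its thread, coarse-ridged studs in the blue-based gauge and fine-ridged ones in the yellow-based gauge, fully seated so that the teeth mesh and the stud lies level. Leave the marker and the screwdriver beyond them where they lie.

Things in the scene. Friction and masses are not known exactly. Their poses are not given: they have to be found in the camera images.
- coarse_1_mid (a point): Coarse-pitch steel stud: dark square collar 24 x 24 x 48 mm in the middle (grip across 24 mm), a bright ridged end 22 mm in diameter on either side; 133 mm long, about 0.2 kg. Point: centre of the collar, 12 mm above what it lies on; x along the stud, both ends alike. Each end has 3 ridges 14 mm apart (34, 48 and 62 mm from the middle), 4 mm high. May be absent.
- coarse_2_mid (a point): Coarse-pitch steel stud: dark square collar 24 x 24 x 48 mm in the middle (grip across 24 mm), a bright ridged end 22 mm in diameter on either side; 133 mm long, about 0.2 kg. Point: centre of the collar, 12 mm above what it lies on; x along the stud, both ends alike. Each end has 3 ridges 14 mm apart (34, 48 and 62 mm from the middle), 4 mm high. May be absent.
- coarse_3_mid (a point): Coarse-pitch steel stud: dark square collar 24 x 24 x 48 mm in the middle (grip across 24 mm), a bright ridged end 22 mm in diameter on either side; 133 mm long, about 0.2 kg. Point: centre of the collar, 12 mm above what it lies on; x along the stud, both ends alike. Each end has 3 ridges 14 mm apart (34, 48 and 62 mm from the middle), 4 mm high. May be absent.
- fine_1_mid (a point): Fine-pitch steel stud: dark square collar 24 x 24 x 48 mm in the middle (grip across 24 mm), a bright ridged end 22 mm in diameter on either side; 133 mm long, about 0.2 kg. Point: centre of the collar, 12 mm above what it lies on; x along the stud, both ends alike. Each end has 5 ridges 8 mm apart (32 to 64 mm from the middle), 4 mm high. May be absent.
- fine_2_mid (a point): Fine-pitch steel stud: dark square collar 24 x 24 x 48 mm in the middle (grip across 24 mm), a bright ridged end 22 mm in diameter on either side; 133 mm long, about 0.2 kg. Point: centre of the collar, 12 mm above what it lies on; x along the stud, both ends alike. Each end has 5 ridges 8 mm apart (32 to 64 mm from the middle), 4 mm high. May be absent.
- fine_3_mid (a point): Fine-pitch steel stud: dark square collar 24 x 24 x 48 mm in the middle (grip across 24 mm), a bright ridged end 22 mm in diameter on either side; 133 mm long, about 0.2 kg. Point: centre of the collar, 12 mm above what it lies on; x along the stud, both ends alike. Each end has 5 ridges 8 mm apart (32 to 64 mm from the middle), 4 mm high. May be absent.
- bent_stud_mid (a point): Damaged stud, bent: same collar and ridges as a coarse stud, but its +x end is bent 32 degrees sideways, toward the collar's own +y, from 20 mm beyond the middle. Point and x axis as on a sound stud. May be absent.
- short_stud_mid (a point): Damaged stud, snapped off: same collar with a fine-ridged end on its +x side only (reaching 66 mm), and a 7 mm smooth stump (14 mm in diameter) on the -x side. Point as on a sound stud. May be absent.
- coarse_gauge_slot1 (a point): Slot 1 of the fixed coarse gauge plate (blue base, 146 mm along x, 160 mm along y, two aluminium toothed rails). Three like slots lie 56 mm apart along y, slot 2 in the middle. Point: where the collar centre of a seated stud comes to lie, 41 mm above the table; x is the way the stud lies, z up.
- coarse_gauge_slot2 (a point): Slot 2 of the coarse gauge, as slot 1. A stud's ends rest on the two rails (29 to 69 mm either side of the point, top 11 mm below it) between upward-flared blue cheeks (top about 6 mm above the point, 1 mm side play when seated). The collar hangs in the open channel between the rails, 58 mm long, free down to 31 mm below the point.
- coarse_gauge_slot3 (a point): Slot 3 of the coarse gauge, as slot 1. The rails' crosswise teeth (6.5 mm thick, 41 and 55 mm either side of the point, 3.4 mm high) enter between the ridges of a coarse stud. A stud of the wrong pitch, or set down more than about 1.5 mm off lengthwise, may stand some 3 mm proud on the teeth.
- fine_gauge_slot1 (a point): Slot 1 of the fixed fine gauge plate (yellow base, 146 mm along x, 160 mm along y, two aluminium toothed rails). Three like slots lie 56 mm apart along y, slot 2 in the middle. Point: where the collar centre of a seated stud comes to lie, 41 mm above the table; x is the way the stud lies, z up.
- fine_gauge_slot2 (a point): Slot 2 of the fine gauge, as slot 1. A stud's ends rest on the two rails (29 to 69 mm either side of the point, top 11 mm below it) between upward-flared yellow cheeks (top about 6 mm above the point, 1 mm side play when seated). The collar hangs in the open channel between the rails, 58 mm long, free down to 31 mm below the point.
- fine_gauge_slot3 (a point): Slot 3 of the fine gauge, as slot 1. The rails' crosswise teeth (2.2 mm thick, 36, 44, 52 and 60 mm either side of the point, 3.4 mm high) enter between the ridges of a fine stud. A stud of the wrong pitch, or set down more than about 1.5 mm off lengthwise, may stand some 3 mm proud on the teeth.
- reject_tray_in (a point): Fixed open red reject tray, 180 mm along x, 160 mm along y, 30 mm high, walls and floor 5 mm thick. The point is the centre of its inner floor; z up. It stands in front of one of the gauge plates, nearer the robot, left or right.
- marker: White and blue marker pen lying beyond the studs, 135 mm long, 16 mm thick; a bystander. Origin under its centre.
- driver_0: Red-handled precision screwdriver lying beyond the studs, 133 mm long, 12 mm thick; a bystander. Origin under its centre.

How it is judged (in metres and radians):
On the way, in this order (a step that is already met when the one before it is completed fails the run):
1. every damaged stud lies in the reject tray (x of bent_stud_mid in the frame of reject_tray_in between -0.075 and 0.075 m and y of bent_stud_mid in the frame of reject_tray_in between -0.068 and 0.068 m and z of bent_stud_mid in the frame of reject_tray_in between 0 and 0.03 m and x of short_stud_mid in the frame of reject_tray_in between -0.075 and 0.075 m and y of short_stud_mid in the frame of reject_tray_in between -0.068 and 0.068 m and z of short_stud_mid in the frame of reject_tray_in between 0 and 0.03 m), for 0.2 s.
2. every sound stud is seated in a slot of the gauge of its pitch (((horizontal distance between coarse_1_mid and coarse_gauge_slot1 below 0.005 m and z of coarse_1_mid in the frame of coarse_gauge_slot1 between -0.004 and 0.0017 m and angle between the x axis of coarse_1_mid and the x axis of coarse_gauge_slot1, either way round below 0.08 rad and angle between coarse_1_mid's own x axis and vertical between 1.5508 and 1.5908 rad) or (horizontal distance between coarse_1_mid and coarse_gauge_slot2 below 0.005 m and z of coarse_1_mid in the frame of coarse_gauge_slot2 between -0.004 and 0.0017 m and angle between the x axis of coarse_1_mid and the x axis of coarse_gauge_slot2, either way round below 0.08 rad and angle between coarse_1_mid's own x axis and vertical between 1.5508 and 1.5908 rad) or (horizontal distance between coarse_1_mid and coarse_gauge_slot3 below 0.005 m and z of coarse_1_mid in the frame of coarse_gauge_slot3 between -0.004 and 0.0017 m and angle between the x axis of coarse_1_mid and the x axis of coarse_gauge_slot3, either way round below 0.08 rad and angle between coarse_1_mid's own x axis and vertical between 1.5508 and 1.5908 rad)) and ((horizontal distance between coarse_2_mid and coarse_gauge_slot1 below 0.005 m and z of coarse_2_mid in the frame of coarse_gauge_slot1 between -0.004 and 0.0017 m and angle between the x axis of coarse_2_mid and the x axis of coarse_gauge_slot1, either way round below 0.08 rad and angle between coarse_2_mid's own x axis and vertical between 1.5508 and 1.5908 rad) or (horizontal distance between coarse_2_mid and coarse_gauge_slot2 below 0.005 m and z of coarse_2_mid in the frame of coarse_gauge_slot2 between -0.004 and 0.0017 m and angle between the x axis of coarse_2_mid and the x axis of coarse_gauge_slot2, either way round below 0.08 rad and angle between coarse_2_mid's own x axis and vertical between 1.5508 and 1.5908 rad) or (horizontal distance between coarse_2_mid and coarse_gauge_slot3 below 0.005 m and z of coarse_2_mid in the frame of coarse_gauge_slot3 between -0.004 and 0.0017 m and angle between the x axis of coarse_2_mid and the x axis of coarse_gauge_slot3, either way round below 0.08 rad and angle between coarse_2_mid's own x axis and vertical between 1.5508 and 1.5908 rad)) and ((horizontal distance between coarse_3_mid and coarse_gauge_slot1 below 0.005 m and z of coarse_3_mid in the frame of coarse_gauge_slot1 between -0.004 and 0.0017 m and angle between the x axis of coarse_3_mid and the x axis of coarse_gauge_slot1, either way round below 0.08 rad and angle between coarse_3_mid's own x axis and vertical between 1.5508 and 1.5908 rad) or (horizontal distance between coarse_3_mid and coarse_gauge_slot2 below 0.005 m and z of coarse_3_mid in the frame of coarse_gauge_slot2 between -0.004 and 0.0017 m and angle between the x axis of coarse_3_mid and the x axis of coarse_gauge_slot2, either way round below 0.08 rad and angle between coarse_3_mid's own x axis and vertical between 1.5508 and 1.5908 rad) or (horizontal distance between coarse_3_mid and coarse_gauge_slot3 below 0.005 m and z of coarse_3_mid in the frame of coarse_gauge_slot3 between -0.004 and 0.0017 m and angle between the x axis of coarse_3_mid and the x axis of coarse_gauge_slot3, either way round below 0.08 rad and angle between coarse_3_mid's own x axis and vertical between 1.5508 and 1.5908 rad)) and ((horizontal distance between fine_1_mid and fine_gauge_slot1 below 0.005 m and z of fine_1_mid in the frame of fine_gauge_slot1 between -0.004 and 0.0017 m and angle between the x axis of fine_1_mid and the x axis of fine_gauge_slot1, either way round below 0.08 rad and angle between fine_1_mid's own x axis and vertical between 1.5508 and 1.5908 rad) or (horizontal distance between fine_1_mid and fine_gauge_slot2 below 0.005 m and z of fine_1_mid in the frame of fine_gauge_slot2 between -0.004 and 0.0017 m and angle between the x axis of fine_1_mid and the x axis of fine_gauge_slot2, either way round below 0.08 rad and angle between fine_1_mid's own x axis and vertical between 1.5508 and 1.5908 rad) or (horizontal distance between fine_1_mid and fine_gauge_slot3 below 0.005 m and z of fine_1_mid in the frame of fine_gauge_slot3 between -0.004 and 0.0017 m and angle between the x axis of fine_1_mid and the x axis of fine_gauge_slot3, either way round below 0.08 rad and angle between fine_1_mid's own x axis and vertical between 1.5508 and 1.5908 rad)) and ((horizontal distance between fine_2_mid and fine_gauge_slot1 below 0.005 m and z of fine_2_mid in the frame of fine_gauge_slot1 between -0.004 and 0.0017 m and angle between the x axis of fine_2_mid and the x axis of fine_gauge_slot1, either way round below 0.08 rad and angle between fine_2_mid's own x axis and vertical between 1.5508 and 1.5908 rad) or (horizontal distance between fine_2_mid and fine_gauge_slot2 below 0.005 m and z of fine_2_mid in the frame of fine_gauge_slot2 between -0.004 and 0.0017 m and angle between the x axis of fine_2_mid and the x axis of fine_gauge_slot2, either way round below 0.08 rad and angle between fine_2_mid's own x axis and vertical between 1.5508 and 1.5908 rad) or (horizontal distance between fine_2_mid and fine_gauge_slot3 below 0.005 m and z of fine_2_mid in the frame of fine_gauge_slot3 between -0.004 and 0.0017 m and angle between the x axis of fine_2_mid and the x axis of fine_gauge_slot3, either way round below 0.08 rad and angle between fine_2_mid's own x axis and vertical between 1.5508 and 1.5908 rad)) and ((horizontal distance between fine_3_mid and fine_gauge_slot1 below 0.005 m and z of fine_3_mid in the frame of fine_gauge_slot1 between -0.004 and 0.0017 m and angle between the x axis of fine_3_mid and the x axis of fine_gauge_slot1, either way round below 0.08 rad and angle between fine_3_mid's own x axis and vertical between 1.5508 and 1.5908 rad) or (horizontal distance between fine_3_mid and fine_gauge_slot2 below 0.005 m and z of fine_3_mid in the frame of fine_gauge_slot2 between -0.004 and 0.0017 m and angle between the x axis of fine_3_mid and the x axis of fine_gauge_slot2, either way round below 0.08 rad and angle between fine_3_mid's own x axis and vertical between 1.5508 and 1.5908 rad) or (horizontal distance between fine_3_mid and fine_gauge_slot3 below 0.005 m and z of fine_3_mid in the frame of fine_gauge_slot3 between -0.004 and 0.0017 m and angle between the x axis of fine_3_mid and the x axis of fine_gauge_slot3, either way round below 0.08 rad and angle between fine_3_mid's own x axis and vertical between 1.5508 and 1.5908 rad))), for 0.2 s.
At the end, for the whole second after the job is handed in: Damaged studs present: collar centre inside the reject tray, under 30 mm above its floor. Sound studs present: in any slot of the gauge of their pitch, centre within 5 mm of the slot point horizontally and under 1.7 mm above it, level within 0.02 rad, along the slot within 0.08 rad (all of step 1 and all of step 2); the robot touches nothing.
It fails at once if the marker is pushed more than 5 cm from its place (distance of marker from where it was at the start of the episode above 0.05 m).
It fails at once if the red screwdriver is pushed more than 5 cm from its place (distance of driver_0 from where it was at the start of the episode above 0.05 m).
Of coarse_1, coarse_2, coarse_3, fine_1, fine_2, fine_3 only 5 to 6 are there at a start; the rules pass over those that are not, and their reading is None.
Of bent_stud, short_stud only 1 to 2 are there at a start; the rules pass over those that are not, and their reading is None.
At some moment in a run one of coarse_1, coarse_2, coarse_3, fine_1, fine_2, fine_3, bent_stud, short_stud may be knocked a few centimetres aside while the robot is not near it.
Once in a run the grip may slacken for a moment while it holds something.
It also fails if it takes over 210 s, if anything falls off the work surface, if the arm or the gripper's body presses on something with over 40 N, if the wrist force passes 120 N, or if a joint passes its speed limit or range.

ROBOT

A 6-joint arm with a two-finger parallel gripper is mounted at the origin on a cart in front of the work surface, level with it; the furniture and walls round the work are solid. World frame = base frame: x ahead of the robot, y to its left, z up, the work surface at z = 0. Lengths are in m, angles in degrees, forces in N, time in s.
With the tool pointing down it reaches from about 0.375 to 0.9 m from the base axis. Payload 3.1 kg.
Tool frame: the origin (TCP) lies at the very end of the fingers, on their centre line; the grasp point (between the pads) lies 19 mm behind it; z points along the fingers, y is the line along which they close (so a half turn about z gives the same grasp; the last joint's range is limited). The gripper opens to 87 mm and grips with 3 to 60 N. Pads are 19 mm wide; open, the fingers measure 117 mm over their backs; the gripper's body (75 mm by 190 mm) begins 51 mm behind the grasp point.
Start: joints at [59.96, 30.224, 82.088, -0, 67.689, -10.227], TCP at [0.212, 0.588, 0.223] pointing down, gripper open.
Joint ranges: [-176.69, 176.69], [-43.24, 126.21], [12.49, 139.97], [-82, 262], [0, 151.66], [-163.58, 163.58]. Speed limits (degrees/s): [159.86, 159.86, 180, 180, 180, 180].

INTERFACE

Orientations are given as a 3x3 rotation matrix whose columns are the frame's x, y, z axes.
In Python, from rig import bot, imaging gives the robot as it stands.
- The arm moves only by the tool drive_tool, never from a script. Its argument "deltas" is text: rows parted by semicolons, each of 5 numbers parted by spaces: the finger opening in mm, from 0 to 87, then the shift along the world's x, y, z in mm, then the turn about the world's z in rad. In form: jaw dx dy dz twist; .... A call has 1 to 12 rows; each row is the pose to reach, as a shift and turn from the pose commanded when the call began; what a row does not reach only later rows make up. A row lasts 1/10 s, in which the tool goes at most 50 mm and 8.59 degrees, less where a joint would pass 70% of its speed; a pose out of reach is approached as far as the arm can. A call with a gripper value outside its range is refused whole. The fingers move at their own pace and stop on an object; the grip force is fixed at half the most. Time passes only in rows, so rows that repeat a pose let the fingers close. It gives the time, the measured TCP pose, the force, the opening and the grip force at its end, in the units of the state.
- bot.read_state(): the state, without advancing time (a new reading comes with each control period).
- imaging.capture(name): name is "scene" or "top" or "wrist"; returns the picture (400x640x3 uint8, red, green, blue); there is no depth.
- imaging.camera_model(name): a dict with "fx", "fy", "cx", "cy" (pixels), "T" (4x4, takes a point from camera to world coordinates). Camera axes: x right, y down, z forward; pixel columns grow to the right and rows downward; lengths in m; the calibration is good to about 2 mm. A picture is of the moment at which its call begins: read the wrist's pose just before it. camera_model takes no time and is no camera call; for the wrist camera it gives the pose at the moment of the call.
- bot.hand_in(): hands the job in; it is judged then, once.
The state is a dict: "time_s": time; "joint_positions": joint angles; "qvel": joint speeds; "tau": joint torques, N m; "position": TCP position; "tcp_rot": TCP orientation; "force": force on the tool from outside, world axes, zero at the start; "moment": the same for the moment, N m; "opening": opening from 0.0 (shut) to 1.0 (fully open); "grasp_force": force on a finger pad.
Only numpy, scipy, OpenCV 4.12 (cv2) and the standard library are available. Lean on these libraries where they do the work, as an engineer would, in place of code of your own. Each camera call takes 0.05 s, during which the arm holds its last target. There are 200 camera calls.

## Working session

There is one attempt and no reset: what is moved stays moved. The work goes in short steps, Python scripts to look and compute and a tool call to move; the robot and the scene stay as the last step left them, time stands still between calls to the robot, and variables do not carry over. Pictures are saved under pics/ and viewed, at most 14 in all, crops included, and the job is handed in when it is done.

Besides the shell and the picture viewer there is one more tool, called after "Request:" as a command line: name --argument value ..., lists and objects as JSON in quotes. drive_tool: Moves the arm, as the interface text tells. Its arguments: {"type":"object","properties":{"deltas":{"type":"string"}},"required":["deltas"]}

```bash
ls; mkdir -p pics
python3 - <<'E'
from rig import bot, imaging
import cv2
for n in ["top","scene"]:
    im=imaging.capture(n); cv2.imwrite(f"pics/{n}0.png",cv2.cvtColor(im,cv2.COLOR_RGB2BGR))
    m=imaging.camera_model(n); print(n,m)
print(bot.read_state())
E
```

```text
pics
top {'fx': 456.29932516928875, 'fy': 456.29932516928875, 'cx': 322.99450265438946, 'cy': 199.59770788294023, 'T': array([[ 0.00864423, -0.99470448,  0.10241229,  0.46048142],
       [-0.99995197, -0.0081256 ,  0.00548025,  0.00580311],
       [-0.00461907, -0.10245475, -0.99472694,  1.2028452 ],
       [ 0.        ,  0.        ,  0.        ,  1.        ]])}
scene {'fx': 438.4539419659458, 'fy': 438.4539419659458, 'cx': 326.7718608504222, 'cy': 199.63883042806816, 'T': array([[ 0.91891564, -0.27832662,  0.27951447,  0.30368307],
       [-0.39395196, -0.68330511,  0.61473245, -0.63494054],
       [ 0.01989726, -0.67500253, -0.73754707,  0.78548863],
       [ 0.        ,  0.        ,  0.        ,  1.        ]])}
{'time_s': 0.1, 'joint_positions': array([ 5.99600672e+01,  3.02747602e+01,  8.21481105e+01, -3.94786173e-04,
        6.76887333e+01, -1.02280641e+01]), 'qvel': array([-0.05186322, -0.11686786, -0.13563513, -0.02825006, -0.00547438,
       -0.04165284]), 'tau': array([ 7.56340869e-04, -4.40986097e+01, -1.77151555e+01,  6.35346933e-02,
        5.33420721e-02, -3.49736445e-05]), 'position': array([0.21148555, 0.58744333, 0.22166265]), 'tcp_rot': array([[-9.40811304e-01,  3.38929416e-01, -9.69584841e-04],
       [ 3.38930633e-01,  9.40809849e-01, -1.68940401e-03],
       [ 3.39606253e-04, -1.91803239e-03, -9.99998103e-01]]), 'force': array([-0.51746001, -0.41893258, -0.02763248]), 'moment': array([-0.0114217 ,  0.0329206 , -0.01434055]), 'grasp_force': 0.0, 'opening': 0.9988236960797718}
```

Run:
```python
import cv2
im=cv2.imread("pics/top0.png"); cv2.imwrite("pics/top0b.png",cv2.resize(im,(800,500),interpolation=cv2.INTER_CUBIC))
```

```text
(no output)
```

View pics/top0b.png

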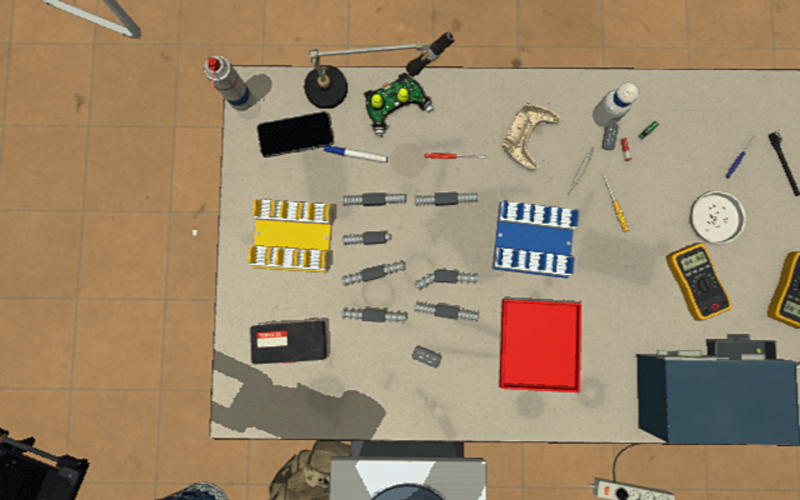

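The top view shows left-column studs at (374,199), (366,238: short), (374,272) and (374,315). The right column has (446,199), (447,277: bent) and (447,312). The yellow gauge is at (292,236), the blue one at (536,238) and the tray at (540,345).

Run:
```python
import cv2
im=cv2.imread("pics/top0.png")[148:264,264:392]; cv2.imwrite("pics/c1.png",cv2.resize(im,None,fx=5,fy=5,interpolation=cv2.INTER_CUBIC)[:600])
```

```text
(no output)
```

View pics/c1.png

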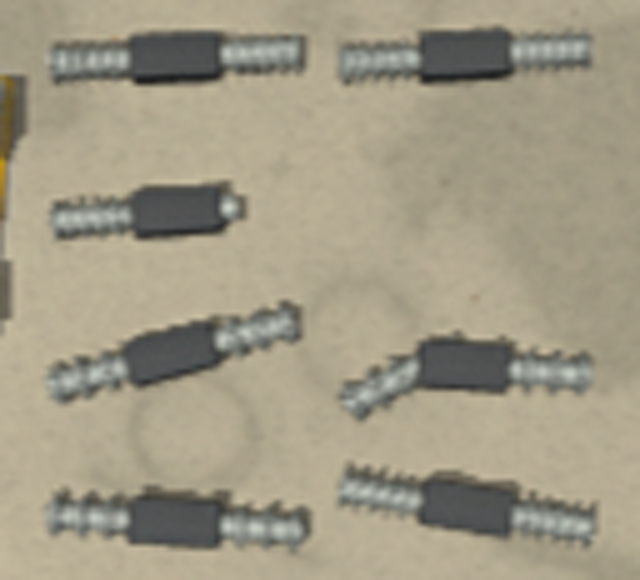

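Fine studs are at crop (177,56), (465,52) and (467,503), and coarse ones at (173,352) and (173,521). The short one is at (178,210) and the bent one at (465,363).

```bash
cat > h.py <<'E'
from rig import bot, imaging
import cv2, numpy as np
def back(m,u,v,z):
    d=np.array([(u-m["cx"])/m["fx"],(v-m["cy"])/m["fy"],1.]); T=m["T"]
    d=T[:3,:3]@d; o=T[:3,3]; return o+d*(z-o[2])/d[2]
def shot(n,f):
    m=imaging.camera_model(n); im=cv2.cvtColor(imaging.capture(n),cv2.COLOR_RGB2BGR); cv2.imwrite(f"pics/{f}.png",im); return m,im
def collars(m,im,z=0.024,amin=100,amax=400,vmax=85):
    hsv=cv2.cvtColor(im,cv2.COLOR_BGR2HSV)
    k=((hsv[...,2]<vmax)&(hsv[...,1]<70)).astype(np.uint8)
    k=cv2.morphologyEx(k,cv2.MORPH_OPEN,np.ones((3,3)))
    out=[]
    for c in cv2.findContours(k,0,2)[0]:
        if amin<cv2.contourArea(c)<amax:
            (u,v),_,_=cv2.minAreaRect(c); b=cv2.boxPoints(cv2.minAreaRect(c))
            w=np.array([back(m,*p,z)[:2] for p in b]); e=w[1]-w[0]; g=w[2]-w[1]
            L,W=(e,g) if np.hypot(*e)>np.hypot(*g) else (g,e)
            out.append(((u,v),back(m,u,v,z)[:2].round(4),np.round([np.hypot(*L),np.hypot(*W)],4),round(np.degrees(np.arctan2(L[1],L[0]))%180,1)))
    return out
def yaw():
    R=bot.read_state()["tcp_rot"]; return np.degrees(np.arctan2(R[1,0],R[0,0]))
E
python3 - <<'E'
from h import *
im=cv2.imread("pics/top0.png"); m=imaging.camera_model("top")
for o in collars(m,im): print(o)
f=lambda n,u,v,z:print(n,back(m,u*.8,v*.8,z).round(4))
f("tray c",540,345,.03)
for p in [(500,299),(580,299),(500,391),(580,391)]: f("tray",*p,.03)
for p in [(292,236),(536,238)]: f("gauge",*p,.01)
for p in [(358,154),(455,156)]: f("bystander",*p,.006)
f("junk",426,356,.01)
w=imaging.camera_model("wrist"); s=bot.read_state()
Rt=np.eye(4);Rt[:3,:3]=s["tcp_rot"];Rt[:3,3]=s["position"]
print(np.linalg.inv(Rt)@w["T"], w["fx"],w["cx"],w["cy"], yaw())
E
```

```text
((338.0, 394.5), array([ 0.0948, -0.0292]), array([0.0597, 0.0216]), np.float64(90.6))
((633.5, 225.5), array([ 0.5214, -0.7875]), array([0.0903, 0.0283]), np.float64(176.4))
((298.5, 159.5), array([0.687 , 0.0774]), array([0.0446, 0.0239]), np.float64(90.4))
((627.824462890625, 130.11953735351562), array([ 0.7721, -0.7879]), array([0.1356, 0.0171]), np.float64(21.4))
((329.0000305175781, 55.9999885559082), array([ 9.694e-01, -5.000e-04]), array([0.0775, 0.0272]), np.float64(136.5))
((352.62835693359375, 34.575218200683594), array([ 1.0299, -0.0638]), array([0.0514, 0.0255]), np.float64(132.7))
tray c [ 0.3886 -0.266   0.03  ]
tray [ 0.481  -0.1857  0.03  ]
tray [ 0.4824 -0.3492  0.03  ]
tray [ 0.2963 -0.1841  0.03  ]
tray [ 0.2978 -0.345   0.03  ]
gauge [0.61   0.2483 0.01  ]
gauge [ 0.6099 -0.2657  0.01  ]
bystander [0.789  0.1124 0.006 ]
bystander [ 0.7862 -0.0958  0.006 ]
junk [ 0.3629 -0.0354  0.01  ]
[[-2.82824152e-04 -9.59565889e-01 -2.81483968e-01  7.76265599e-02]
 [ 9.99999487e-01 -5.45066176e-04  8.53344880e-04  8.72247000e-04]
 [-9.72268029e-04 -2.81483583e-01  9.59565551e-01 -1.63596513e-01]
 [ 0.00000000e+00  0.00000000e+00  0.00000000e+00  1.00000000e+00]] 314.94856243245255 317.1923444416212 199.87184089633467 160.18826295304476
```

Request:
drive_tool --deltas "87 40 -34 -5 0.04;87 80 -68 -15 0.08;87 120 -102 -25 0.12;87 160 -136 -40 0.16;87 200 -170 -50 0.2;87 240 -204 -60 0.24;87 280 -238 -70 0.28;87 320 -272 -80 0.32;87 360 -306 -90 0.346;87 398 -340 -100 0.346;87 398 -340 -100 0.346;87 398 -340 -100 0.346"

```text
time_s: 1.3
position: [0.6133, 0.2439, 0.121]
tcp_rot: [[-1.0, 0.005, 0.001], [0.005, 1.0, -0.001], [-0.001, -0.001, -1.0]]
force: [-0.4, -0.4, 0.3]
opening: 1.001
grasp_force: 0.0
```

Run:
```python
from h import *
print(bot.read_state()["position"],yaw(),bot.read_state()["time_s"])
shot("wrist","wy")
# top view stud list from start picture
im=cv2.imread("pics/top0.png"); m=imaging.camera_model("top")
for x,y in [(177,56),(465,52),(467,503),(173,352),(173,521),(178,210),(465,363)]:
    u,v=x/5+264,y/5+148; print(im[int(v),int(u)],back(m,u,v,.02).round(4))
```

```text
[0.61332019 0.24394829 0.1209783 ] 179.70443400150398 1.3
[81 81 80] [0.6886 0.0753 0.02  ]
[82 83 81] [ 0.6919 -0.0762  0.02  ]
[82 83 81] [ 0.4561 -0.0774  0.02  ]
[81 81 80] [0.5327 0.0752 0.02  ]
[86 86 83] [0.4455 0.074  0.02  ]
[84 83 83] [0.607  0.0736 0.02  ]
[81 82 81] [ 0.5282 -0.0763  0.02  ]
```

View pics/wy.png

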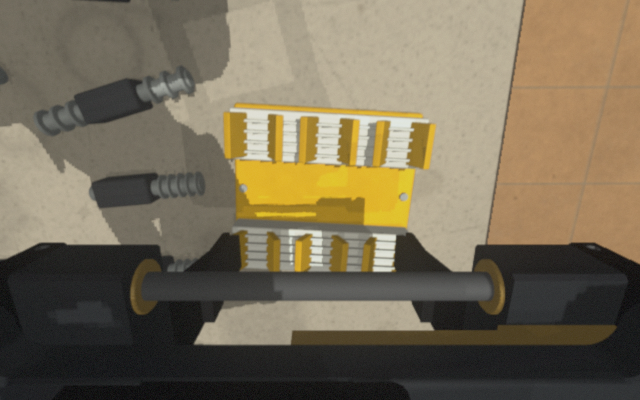

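The upside-down view shows the yellow gauge's near rail at rows 108–165 and its far rail from row 230 on, partly hidden by the gripper. The gauge is slightly rotated. I'll enlarge it to read the edges.

Run:
```python
import cv2
im=cv2.imread("pics/wy.png")[98:273,220:440]; cv2.imwrite("pics/wyc.png",cv2.resize(im,None,fx=3.4,fy=3.4,interpolation=cv2.INTER_CUBIC))
```

```text
(no output)
```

View pics/wyc.png

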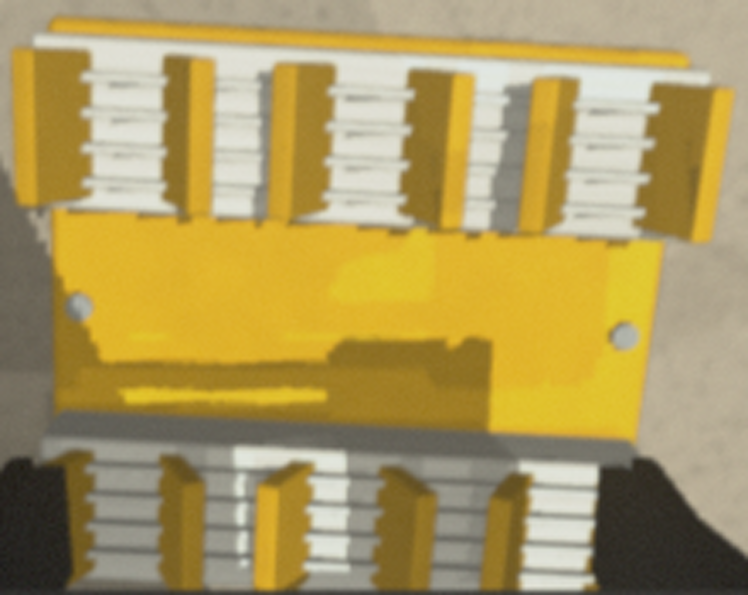

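```bash
cat >> h.py <<'E'
def gauge(m,off,sc,near,far,nz=.0334,nx=-.048,rev=1):
    """near: tooth-group centres of the slots on the near rail; far: points on far rail inner top edge"""
    g=lambda p,z:back(m,p[0]/sc+off[0],p[1]/sc+off[1],z)
    N=np.array([g(p,nz) for p in near]); F=np.array([g(p,.030) for p in far])
    d=N[-1]-N[0]; th=np.arctan2(-d[0],d[1])
    ex=np.array([np.cos(th),np.sin(th)]); print("spacing",np.diff(N,axis=0).round(4).tolist(),"yaw",np.degrees(th))
    print("gap near teeth->far edge (77mm):",[(f[:2]-N[1,:2])@ex for f in F])
    for n in N: print("slot",(n[:2]-nx*ex).round(4))
E
python3 - <<'E'
from h import *
m=imaging.camera_model("wrist")
gauge(m,(220,98),3.4,[(124,131.5),(369,144),(615,159)],[(340,450),(580,462)])
E
```

```text
spacing [[0.0031, 0.0567, 0.0], [0.0037, 0.0573, 0.0]] yaw -3.397766265725747
gap near teeth->far edge (77mm): [np.float64(0.0776967612762237), np.float64(0.0776044123403351)]
slot [0.6033 0.1966]
slot [0.6064 0.2533]
slot [0.6101 0.3106]
```

The teeth-to-far-edge gap reads 77.6 mm against 77, so the fit holds: fine slot 2 ≈ (0.606, 0.253), yaw −3.4°. Next is the short stud.

Request:
drive_tool --deltas "87 0 -20 0 -0.148;87 -1 -40 0 -0.297;87 -2 -60 0 -0.445;87 -2 -80 0 -0.594;87 -3 -100 0 -0.742;87 -4 -120 0 -0.891;87 -4 -140 0 -1.04;87 -5 -160 0 -1.188;87 -6 -170 0 -1.337;87 -6 -170 0 -1.485;87 -6 -170 0 -1.485;87 -6 -170 0 -1.485"

```text
time_s: 2.55
position: [0.603, 0.0791, 0.1226]
tcp_rot: [[-0.09, 0.996, -0.001], [0.996, 0.09, 0.0], [0.0, -0.001, -1.0]]
force: [0.4, 0.4, 0.1]
opening: 0.999
grasp_force: 0.0
```

Run:
```python
from h import *
print(bot.read_state()["position"],yaw())
m,im=shot("wrist","ws")
hsv=cv2.cvtColor(im,cv2.COLOR_BGR2HSV)
for o in collars(m,im,amin=800,amax=4000,vmax=85): print(o)
```

```text
[0.60304772 0.07913829 0.12264258] 95.18371213100956
((237.02389526367188, 193.34158325195312), array([0.5336, 0.0804]), array([0.0496, 0.0279]), np.float64(106.2))
((138.0, 192.0), array([0.4487, 0.0739]), array([0.0576, 0.0335]), np.float64(87.1))
```

View pics/ws.png

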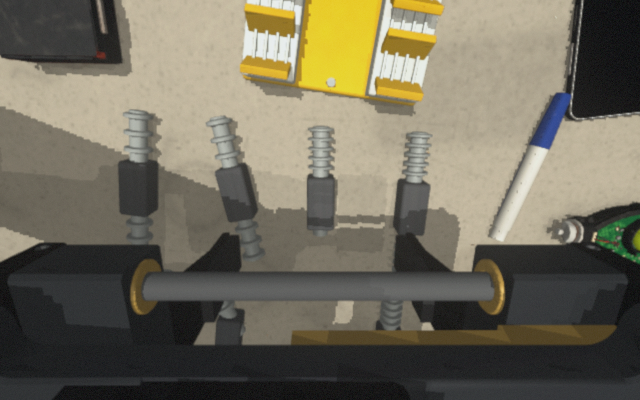

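Short collar is at (321,202), and coarse ones are at (237,193) and (138,190).

Run:
```python
from h import *
m=imaging.camera_model("wrist")
for n,p in dict(short=(321,202),finetop=(412,207),c1=(236,192),c2=(138,188)).items(): print(n,back(m,*p,.02).round(4))
s=bot.read_state(); print(s["position"],yaw())
```

```text
short [0.6068 0.0779 0.02  ]
finetop [0.6876 0.0805 0.02  ]
c1 [0.5319 0.0803 0.02  ]
c2 [0.4469 0.0763 0.02  ]
[0.60321559 0.07909871 0.12262467] 95.16134499570235
```

Request:
drive_tool --deltas "87 4 -2 -30 0;87 4 -2 -65 0;87 4 -2 -95 0;87 4 -2 -112 0;87 4 -2 -118 0;87 4 -2 -118 0;15 4 -2 -118 0;15 4 -2 -118 0;15 4 -2 -118 0;15 4 -2 -118 0;15 4 -2 -118 0;15 4 -2 -118 0"

```text
time_s: 3.8
position: [0.6079, 0.076, 0.0048]
tcp_rot: [[-0.086, 0.996, 0.0], [0.996, 0.086, -0.0], [-0.0, 0.0, -1.0]]
force: [0.5, -0.8, -0.3]
opening: 0.536
grasp_force: 0.0
```

Request:
drive_tool --deltas "15 0 0 0 0;15 0 0 0 0;15 0 0 0 0;15 0 0 0 0;15 0 0 40 0;15 0 0 85 0;15 -20 -30 95 0;15 -40 -74 95 0;15 -60 -118 95 0;15 -80 -160 95 0;15 -101 -200 95 0;15 -121 -240 95 0"

```text
time_s: 5.0
position: [0.4858, -0.1654, 0.0994]
tcp_rot: [[-0.086, 0.996, 0.0], [0.996, 0.086, -0.0], [-0.0, 0.0, -1.0]]
force: [0.4, 0.2, -2.4]
opening: 0.273
grasp_force: 30.0
```

Request:
drive_tool --deltas "15 -25 -40 0 0;15 -50 -80 0 0;15 -66 -101 -10 0;15 -66 -101 -40 0;15 -66 -101 -70 0;15 -66 -101 -87 0;15 -66 -101 -87 0;45 -66 -101 -87 0;45 -66 -101 -87 0;45 -66 -101 -87 0;45 -66 -101 -40 0;45 -66 -101 10 0"

```text
time_s: 6.2
position: [0.4198, -0.264, 0.1091]
tcp_rot: [[-0.086, 0.996, -0.004], [0.996, 0.086, 0.004], [0.004, -0.003, -1.0]]
force: [-0.2, -0.6, 0.2]
opening: 0.506
grasp_force: 0.0
```

Request:
drive_tool --deltas "60 22 38 0 -0.06;60 43 75 0 -0.12;60 65 113 0 -0.12;60 86 150 0 -0.12;60 108 188 0 -0.12;60 108 188 -20 -0.12;60 108 188 -60 -0.12;60 108 188 -90 -0.12;60 108 188 -104 -0.12;60 108 188 -104 -0.12;15 108 188 -104 -0.12;15 108 188 -104 -0.12"

```text
time_s: 7.4
position: [0.5299, -0.0775, 0.0071]
tcp_rot: [[0.034, 0.999, 0.003], [0.999, -0.034, -0.001], [-0.001, 0.003, -1.0]]
force: [-0.2, 0.6, -0.0]
opening: 0.585
grasp_force: 0.0
```

Request:
drive_tool --deltas "15 0 0 0 0;15 0 0 0 0;15 0 0 0 0;15 0 0 0 0;15 0 0 0 0;15 0 0 40 0;15 0 0 90 0;15 -20 -25 95 0;15 -45 -60 95 0;15 -75 -100 95 0;15 -105 -140 95 0;15 -135 -180 95 0"

```text
time_s: 8.6
position: [0.3929, -0.2582, 0.1003]
tcp_rot: [[0.033, 0.999, 0.001], [0.999, -0.033, -0.0], [-0.0, 0.001, -1.0]]
force: [0.3, -1.0, -1.7]
opening: 0.275
grasp_force: 30.5
```

Request:
drive_tool --deltas "15 -20 -4 0 0;15 -38 -8 0 0;15 -38 -8 -30 0;15 -38 -8 -65 0;15 -38 -8 -86 0;15 -38 -8 -86 0;40 -38 -8 -86 0;40 -38 -8 -86 0;40 -38 -8 -86 0;40 -38 -8 -40 0;40 -38 -8 20 0;40 -38 -8 20 0"

```text
time_s: 9.8
position: [0.3577, -0.267, 0.1249]
tcp_rot: [[0.034, 0.999, 0.006], [0.999, -0.034, -0.007], [-0.007, 0.006, -1.0]]
force: [1.0, -0.9, 0.3]
opening: 0.457
grasp_force: 0.0
```

Run:
```python
from h import *
print(bot.read_state()["position"],yaw())
m,im=shot("top","t1")
cv2.imwrite("pics/t1c.png",cv2.resize(im[130:330,185:475],None,fx=2.7,fy=2.7,interpolation=cv2.INTER_CUBIC))
```

```text
[ 0.35771424 -0.26697748  0.12493074] 88.07727029828649
```

View pics/t1c.png

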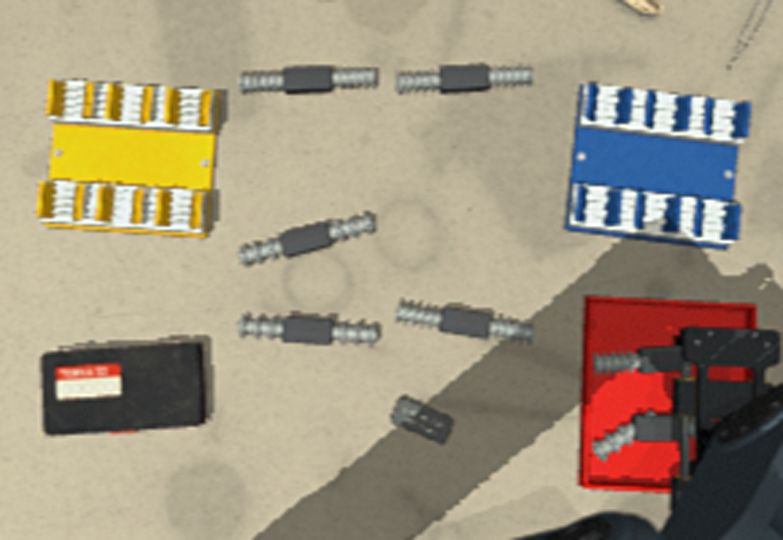

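Both damaged studs lie in the tray, with collars at about crop (660,358) and (655,427). Next, the blue gauge from near.

Request:
drive_tool --deltas "40 25 0 0 0.14;40 50 0 0 0.28;40 75 0 0 0.42;40 100 0 0 0.57;40 125 0 0 0.71;40 150 0 0 0.85;40 175 0 0 0.99;40 200 0 0 1.13;40 225 0 0 1.27;40 252 0 -4 1.41;40 252 0 -4 1.54;40 252 0 -4 1.54"

```text
time_s: 11.05
position: [0.6076, -0.2642, 0.115]
tcp_rot: [[-0.998, 0.064, -0.002], [0.064, 0.998, 0.001], [0.002, 0.001, -1.0]]
force: [0.3, -0.4, -0.4]
opening: 0.461
grasp_force: 0.0
```

Run:
```python
from h import *
print(bot.read_state()["position"],yaw())
m,im=shot("wrist","wb")
np.save("wbT.npy",m["T"])
cv2.imwrite("pics/wbc.png",cv2.resize(im[98:273,210:430],None,fx=3.4,fy=3.4,interpolation=cv2.INTER_CUBIC))
```

```text
[ 0.6075854  -0.26420091  0.11500238] 176.32904721724165
```

View pics/wbc.png

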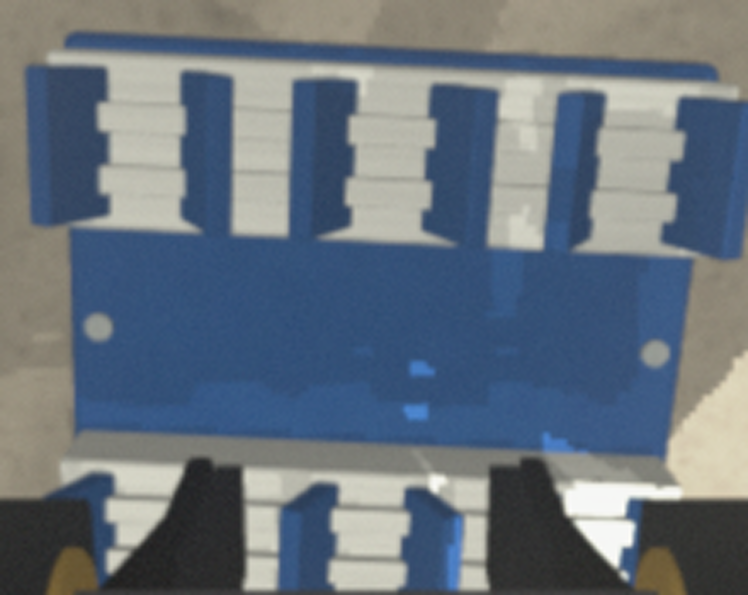

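The blue gauge's near-rail tooth groups are centred at crop (142,149), (390,163) and (637,175). The far rail's edge runs through (270,469) and (600,484).

Run:
```python
from h import *
m=imaging.camera_model("wrist")
gauge(m,(210,98),3.4,[(142,149),(390,163),(637,175)],[(270,469),(600,484)])
```

```text
spacing [[0.0069, 0.0559, 0.0], [0.0065, 0.0561, 0.0]] yaw -6.8517540054273125
gap near teeth->far edge (77mm): [np.float64(0.07784869939410811), np.float64(0.0776505855875167)]
slot [ 0.5994 -0.3155]
slot [ 0.6063 -0.2596]
slot [ 0.6128 -0.2035]
```

Request:
drive_tool --deltas "60 -8 38 0 -0.14;60 -16 76 0 -0.28;60 -25 114 0 -0.42;60 -34 152 0 -0.56;60 -42 190 0 -0.7;60 -51 228 0 -0.84;60 -60 266 0 -0.98;60 -68 304 0 -1.12;60 -76 342 0 -1.269;60 -76 342 0 -1.269;60 -76 342 0 -1.269"

```text
time_s: 12.2
position: [0.531, 0.0774, 0.1165]
tcp_rot: [[-0.236, 0.972, -0.0], [0.972, 0.236, -0.0], [-0.0, -0.0, -1.0]]
force: [0.8, -1.4, 0.3]
opening: 0.689
grasp_force: 0.0
```

Run:
```python
from h import *
print(bot.read_state()["position"],yaw())
m,im=shot("wrist","w2")
for o in collars(m,im,amin=800,amax=6000,vmax=90): print(o)
cv2.imwrite("pics/w2c.png",cv2.resize(im[98:290,100:420],None,fx=2.5,fy=2.5,interpolation=cv2.INTER_CUBIC))
```

```text
[0.530999   0.07744057 0.11654259] 103.66173431152703
((217.75881958007812, 180.83529663085938), array([0.4461, 0.0772]), array([0.0511, 0.0272]), np.float64(85.8))
((167.5, 25.5), array([0.3931, 0.1837]), array([0.0893, 0.0335]), np.float64(13.7))
```

View pics/w2c.png

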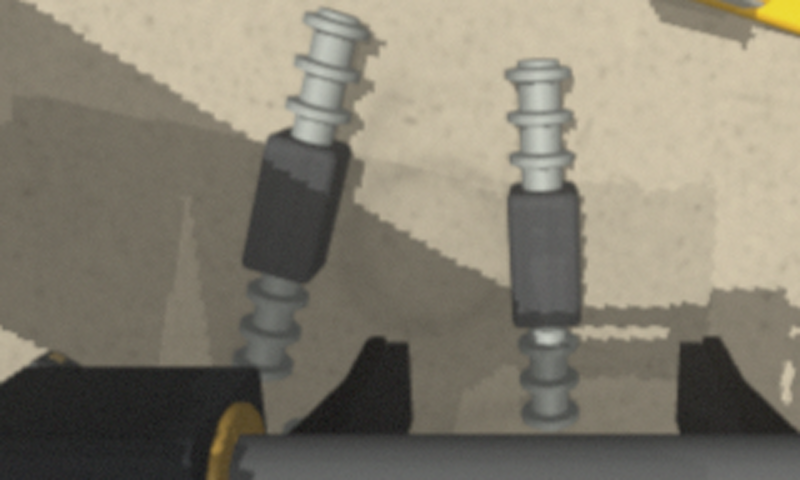

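The C1 collar top face spans crop rows 190–320 at col ~546. Its ridges at ±34 mm are at (541,157) and (548,338).

```bash
cat >> h.py <<'E'
def rel(m,p,z):
    """point in world and in the tool frame (mm)"""
    s=bot.read_state(); w=back(m,*p,z); return w[:2].round(4),(s["tcp_rot"].T@(w-s["position"])*1e3).round(1)
E
python3 - <<'E'
from h import *
m=imaging.camera_model("wrist")
f=lambda u,v:(u/2.5+100,v/2.5+98)
for p,z in [((544,189),.024),((548,321),.024),((541,157),.023),((548,338),.023),((540,72),.023),((549,414),.023)]: print(*rel(m,f(*p),z))
E
```

```text
[0.5262 0.1019] [26.   0.6 92.6]
[0.5385 0.0569] [-20.7   2.   92.6]
[0.5228 0.1119] [36.4 -0.4 93.6]
[0.5401 0.0503] [-27.5   2.   93.6]
[0.5161 0.1383] [63.7 -0.7 93.6]
[0.5475 0.0217] [-57.    2.4  93.6]
```

Request:
drive_tool --deltas "45 0 3.4 -30 0.025;45 0 3.4 -65 0.025;45 0 3.4 -95 0.025;45 0 3.4 -108 0.025;45 0 3.4 -112 0.025;45 0 3.4 -112 0.025;15 0 3.4 -112 0.025;15 0 3.4 -112 0.025;15 0 3.4 -112 0.025;15 0 3.4 -112 0.025;15 0 3.4 -112 0.025;15 0 3.4 -112 0.025"

```text
time_s: 13.45
position: [0.5316, 0.0804, 0.0054]
tcp_rot: [[-0.259, 0.966, -0.0], [0.966, 0.259, -0.0], [-0.0, -0.0, -1.0]]
force: [-1.6, -1.1, 6.8]
opening: 0.272
grasp_force: 30.0
```

Request:
drive_tool --deltas "15 0 0 40 0;15 0 0 85 0;15 0 0 110 0;15 6 -28 110 0.14;15 13 -60 110 0.28;15 21 -95 110 0.42;15 29 -130 110 0.56;15 37 -165 110 0.7;15 45 -200 110 0.84;15 53 -235 110 0.98;15 61 -270 110 1.12;15 68 -300 110 1.19"

```text
time_s: 14.65
position: [0.5999, -0.2214, 0.1142]
tcp_rot: [[-0.993, 0.115, 0.0], [0.115, 0.993, -0.0], [-0.0, -0.0, -1.0]]
force: [0.6, 0.4, -1.9]
opening: 0.271
grasp_force: 30.0
```

Run:
```python
from h import *
s=bot.read_state(); print(s["position"],yaw(),s["opening"]*87,s["time_s"])
m,im=shot("wrist","h1")
cv2.imwrite("pics/h1c.png",cv2.resize(im[60:300,220:420],None,fx=2.5,fy=2.5,interpolation=cv2.INTER_CUBIC))
```

```text
[ 0.59993845 -0.2213978   0.11418578] 173.39063020503477 23.567553495132497 14.65
```

View pics/h1c.png

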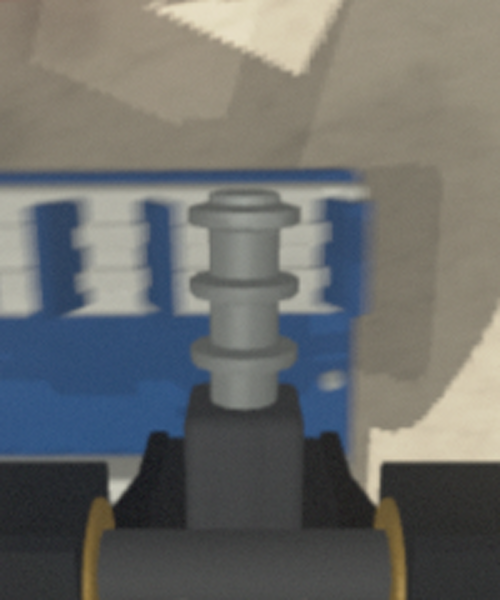

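Run:
```python
from h import *
m=imaging.camera_model("wrist"); z=bot.read_state()["position"][2]+.0066
f=lambda u,v:(u/2.5+220,v/2.5+60)
for p in [(245,214),(244,285),(244,352)]: print(*rel(m,f(*p),z))
print(bot.read_state()["position"],yaw())
```

```text
[ 0.5434 -0.219 ] [59.3  1.5 -6.9]
[ 0.5576 -0.2209] [45.   1.3 -6.9]
[ 0.5716 -0.2225] [30.9  1.3 -6.8]
[ 0.60218564 -0.2274407   0.11462952] 173.32713465595313
```

Request:
drive_tool --deltas "15 13 14.6 0 0;15 13 14.6 -30 0;15 13 14.6 -50 0;15 13 14.6 -60 0;15 13 14.6 -60 0;15 13 14.6 -60 0;15 13 14.6 -60 0"

```text
time_s: 15.4
position: [0.6137, -0.2055, 0.0558]
tcp_rot: [[-0.993, 0.119, 0.002], [0.119, 0.993, -0.001], [-0.002, -0.001, -1.0]]
force: [-0.3, -0.5, -1.4]
opening: 0.273
grasp_force: 30.0
```

Run:
```python
from h import *
s=bot.read_state(); print(s["position"],yaw(),s["opening"]*87,s["time_s"],s["force"])
m,im=shot("wrist","h2")
cv2.imwrite("pics/h2c.png",cv2.resize(im[60:270,220:420],None,fx=2.8,fy=2.8,interpolation=cv2.INTER_CUBIC))
```

```text
[ 0.6137281  -0.2054644   0.05576668] 173.1881421760881 23.788556893028588 15.4 [-0.31371384 -0.54606158 -1.44916381]
```

View pics/h2c.png

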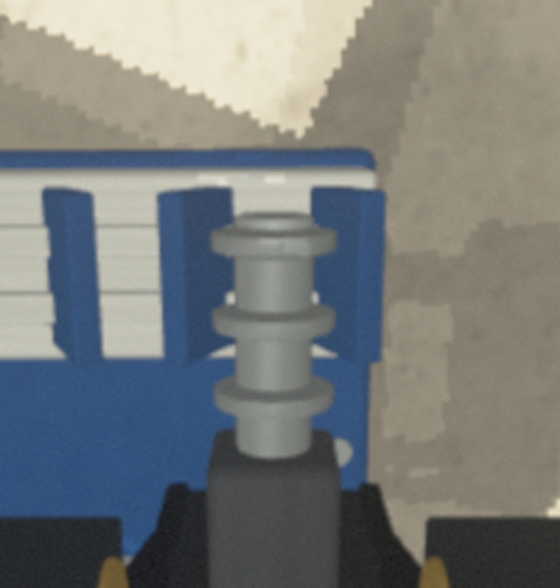

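Run:
```python
from h import *
m=imaging.camera_model("wrist")
f=lambda u,v:(u/2.8+220,v/2.8+60)
for p,z in [((273,240),.0624),((273,319),.0624),((273,395),.0624),((273,172),.030),((273,356),.030),((130,225),.0334),((130,292),.0334),((228,298),.0334),((316,298),.0334),((215,250),.047),((333,250),.047)]: print(p,*rel(m,f(*p),z))
```

```text
(273, 240) [ 0.555  -0.1972] [59.2  1.2 -6.7]
(273, 319) [ 0.5691 -0.1989] [45.   1.2 -6.7]
(273, 395) [ 0.5834 -0.2006] [30.7  1.2 -6.6]
(273, 172) [ 0.5448 -0.196 ] [69.6  1.3 25.7]
(273, 356) [ 0.5841 -0.2006] [30.   1.3 25.8]
(130, 225) [ 0.5518 -0.2268] [ 59.  -28.5  22.3]
(130, 292) [ 0.5657 -0.2291] [ 44.9 -29.1  22.4]
(228, 298) [ 0.5694 -0.2086] [43.6 -8.3 22.3]
(316, 298) [ 0.5717 -0.1899] [43.6 10.4 22.3]
(215, 250) [ 0.5574 -0.2088] [ 55.5 -10.    8.7]
(333, 250) [ 0.5601 -0.186 ] [55.5 12.9  8.7]
```

Ridges re-evaluated at axis height put the held stud at tool x −3.0 and the slot at +0.7, so it needs a 3.7 mm shift. Lowering.

Request:
drive_tool --deltas "15 -3.7 0.4 0 0;15 -3.7 0.4 0 0;15 -3.7 0.4 -5 0;15 -3.7 0.4 -10 0;15 -3.7 0.4 -14 0;15 -3.7 0.4 -17 0;15 -3.7 0.4 -19 0;15 -3.7 0.4 -20.5 0;15 -3.7 0.4 -20.5 0;15 -3.7 0.4 -20.5 0"

```text
time_s: 16.45
position: [0.6089, -0.2045, 0.0344]
tcp_rot: [[-0.993, 0.118, -0.0], [0.118, 0.993, 0.0], [0.0, 0.0, -1.0]]
force: [-0.4, -0.5, 2.1]
opening: 0.269
grasp_force: 30.0
```

Request:
drive_tool --deltas "38 0 0 0 0;38 0 0 0 0;38 0 0 0 0;38 0 0 30 0;38 0 0 75 0;38 -10 15 85 -0.14;38 -25 40 85 -0.28;38 -45 75 85 -0.42;38 -65 110 85 -0.56;38 -85 145 85 -0.7;38 -105 180 85 -0.84;38 -120 205 85 -0.98"

```text
time_s: 17.65
position: [0.4873, 0.0023, 0.1191]
tcp_rot: [[-0.45, 0.893, -0.001], [0.893, 0.45, 0.0], [0.001, -0.001, -1.0]]
force: [0.6, -0.2, -0.4]
opening: 0.44
grasp_force: 0.0
```

```bash
sed -i 's/vmax=85/vmax=100/' h.py
python3 - <<'E'
from h import *
print(bot.read_state()["position"],yaw())
m,im=shot("top","t2")
for o in collars(m,im,z=.02,amin=80): 
    if .3<o[1][0]<.75: print(o)
m,im=shot("wrist","w3")
for o in collars(m,im,amin=800,amax=6000,vmax=90): print(o)
E
```

```text
[0.48734508 0.00233379 0.1191499 ] 116.75470360453104
((429.0, 288.0), array([ 0.3577, -0.2602]), array([0.0459, 0.0201]), np.float64(90.5))
((430.5, 262.5), array([ 0.4222, -0.265 ]), array([0.0436, 0.0229]), np.float64(90.5))
((633.5, 225.5), array([ 0.5216, -0.7902]), array([0.0906, 0.0284]), np.float64(176.4))
((408.56927490234375, 186.9461669921875), array([ 0.6173, -0.2108]), array([0.0504, 0.0262]), np.float64(172.4))
((298.5, 159.5), array([0.6878, 0.0777]), array([0.0448, 0.024 ]), np.float64(90.4))
((356.5, 158.5), array([ 0.6916, -0.0748]), array([0.0447, 0.024 ]), np.float64(90.4))
((545.15380859375, 222.76919555664062), array([0.6688, 0.0788]), array([0.048 , 0.0184]), np.float64(92.9))
((180.25, 169.75), array([ 0.3684, -0.0193]), array([0.0356, 0.0254]), np.float64(68.1))
```

Request:
drive_tool --deltas "45 -11 19 0 -0.14;45 -22 38 0 -0.28;45 -33 57 0 -0.42;45 -44 76 0 -0.54;45 -44 76 0 -0.54;45 -44 76 0 -0.54"

```text
time_s: 18.35
position: [0.4465, 0.076, 0.1193]
tcp_rot: [[0.064, 0.998, 0.002], [0.998, -0.064, -0.001], [-0.0, 0.002, -1.0]]
force: [0.2, 0.3, -0.6]
opening: 0.514
grasp_force: 0.0
```

```bash
cat >> h.py <<'E'
def under(f):
    """dark collar blob nearest below the tool, middle of the wrist image"""
    m,im=shot("wrist",f); hsv=cv2.cvtColor(im,cv2.COLOR_BGR2HSV)
    k=((hsv[...,2]<105)&(hsv[...,1]<60)).astype(np.uint8); k[245:]=0; k[:, :230]=0; k[:,410:]=0
    k=cv2.morphologyEx(k,cv2.MORPH_OPEN,np.ones((7,7)))
    for c in cv2.findContours(k,0,2)[0]:
        if cv2.contourArea(c)>500:
            r=cv2.minAreaRect(c); print("blob",np.round(r[0],1),np.round(r[1],1),round(r[2],1),rel(m,r[0],.02))
E
python3 - <<'E'
from h import *
print(bot.read_state()["position"],yaw()); under("w4")
E
```

```text
[0.44647008 0.07595209 0.11927303] 86.30615362267734
blob [314.  202.5] [55. 28.] 90.0 (array([0.4438, 0.0751]), array([-0.7, -3.2, 99.3]))
blob [260.   44.5] [89. 60.] 90.0 (array([0.4114, 0.2028]), array([124.6, -44. ,  99.1]))
```

Request:
drive_tool --deltas "45 -3 0 -30 0;45 -3 0 -65 0;45 -3 0 -95 0;45 -3 0 -110 0;45 -3 0 -114 0;45 -3 0 -114 0;15 -3 0 -114 0;15 -3 0 -114 0;15 -3 0 -114 0;15 -3 0 -114 0;15 -3 0 -114 0;15 -3 0 -114 0"

```text
time_s: 19.6
position: [0.443, 0.0763, 0.0058]
tcp_rot: [[0.068, 0.998, 0.002], [0.998, -0.068, -0.0], [-0.0, 0.002, -1.0]]
force: [0.8, -0.9, 6.0]
opening: 0.272
grasp_force: 30.0
```

Request:
drive_tool --deltas "15 0 0 40 0;15 0 0 85 0;15 0 0 110 0.1;15 18 -35 110 0.24;15 36 -72 110 0.38;15 54 -109 110 0.52;15 72 -146 110 0.66;15 90 -183 110 0.8;15 108 -220 110 0.94;15 126 -257 110 1.08;15 144 -294 110 1.22;15 160 -335 110 1.36"

```text
time_s: 20.8
position: [0.6019, -0.2591, 0.1143]
tcp_rot: [[-0.963, 0.269, -0.002], [0.269, 0.963, 0.002], [0.002, 0.001, -1.0]]
force: [0.2, -0.1, -1.1]
opening: 0.273
grasp_force: 30.0
```

Request:
drive_tool --deltas "15 0 0 0 0.14;15 0 0 0 0.156;15 0 0 0 0.156;15 0 0 0 0.156"

```text
time_s: 21.2
position: [0.6012, -0.257, 0.1146]
tcp_rot: [[-0.992, 0.123, -0.002], [0.123, 0.992, 0.001], [0.002, 0.001, -1.0]]
force: [0.8, 0.2, -2.8]
opening: 0.27
grasp_force: 30.0
```

```bash
cat >> h.py <<'E'
def profile(im,c0=311,c1=325,r0=115,r1=250):
    """brightness down the held stud, and the width profile rows"""
    return im[r0:r1,c0:c1].mean((1,2))
E
python3 - <<'E'
from h import *
s=bot.read_state(); print(s["position"],yaw(),s["opening"]*87,s["grasp_force"])
m,im=shot("wrist","h3"); ref=cv2.imread("pics/h1.png")
# template: stud region of h1 (rows 130..228, cols 294..342)
for r0,r1 in [(130,228),(195,228),(130,200)]:
    t=ref[r0:r1,296:340]; S=im[r0-20:r1+20,286:350]
    R=cv2.matchTemplate(S,t,cv2.TM_CCOEFF_NORMED); _,v,_,l=cv2.minMaxLoc(R)
    y=l[1]; a,b,c=R[y-1:y+2,l[0]]; print("shift px down",y-20+.5*(a-c)/(a-2*b+c),"right",l[0]-10,v)
E
```

```text
[ 0.60121883 -0.25700484  0.11460533] 172.91749807629637 23.515501434223008 29.98307168483734
shift px down -7.532446 right 6 0.4351199269294739
shift px down -1.6525332 right 0 0.9916458129882812
shift px down -7.8449144 right 9 0.41594234108924866
```

Run:
```python
from h import *
im=cv2.imread("pics/h3.png"); ref=cv2.imread("pics/h1.png")
for c0,c1 in [(308,326),(296,302),(334,340)]:
  for r0,r1 in [(138,155),(165,185),(195,228)]:
    t=ref[r0:r1,c0:c1]; S=im[r0-14:r1+14,c0-3:c1+3]
    R=cv2.matchTemplate(S,t,cv2.TM_CCOEFF_NORMED); _,v,_,l=cv2.minMaxLoc(R); print(c0,r0,l[1]-14,l[0]-3,round(float(v),2))
print(profile(ref).astype(int)); print(profile(im).astype(int))
```

```text
308 138 -2 -1 0.9
308 165 -2 0 0.97
308 195 -2 0 0.99
296 138 -9 -1 0.78
296 165 11 1 0.34
296 195 -1 0 0.99
334 138 -9 -3 0.76
334 165 -11 -2 0.36
334 195 -2 0 0.99
[125 125 124 124 123 123 123 123 123 123 121 116 102  85  78  80  84  96
 110 123 117 101  99 124 142 147 138 112  95 102 132 148 147 146 143 138
 125 117 125 131 131 131 131 131 131 131 132 131 131 131 131 131 131 130
 130 129 114  97  92  97 118 131 131 129 128 126 124 126 128 129 129 128
 129 128 129 128 128 128 128 128 128 128 127 125 112  96  90  92 105 123
 129 129 127 125 125 125 125 125 126 126 125 125 125 124 125 124 124 120
  92  61  54  56  59  61  63  66  68  70  69  70  69  69  70  69  69  69
  69  69  68  69  68  69  68  69  68]
[126 125 126 126 125 104  82  79  83  86  98 116 143 165 177 179 172 163
 150 121 101 116 138 148 148 124 102 101 127 147 152 150 149 147 141 126
 136 144 142 140 138 136 135 136 134 134 134 134 133 133 133 133 133 132
 123 105  94  97 114 130 134 133 131 129 126 128 132 131 131 131 131 131
 131 130 131 131 130 130 130 130 129 129 121 103  92  93 101 122 132 131
 130 129 127 127 128 128 128 128 128 128 127 127 127 127 127 124 103  72
  56  55  59  62  63  66  68  70  71  71  71  70  70  70  70  71  70  71
  70  70  70  70  70  70  70  69  69]
```

Request:
drive_tool --deltas "15 2 -3.7 -30 0.004;15 2 -3.7 -50 0.004;15 2 -3.7 -58 0.004;15 2 -3.7 -58 0.004;15 2 -3.7 -58 0.004;15 2 -3.7 -58 0.004;15 2 -3.7 -58 0.004"

```text
time_s: 21.95
position: [0.6048, -0.2627, 0.0583]
tcp_rot: [[-0.993, 0.119, 0.002], [0.119, 0.993, -0.001], [-0.002, -0.001, -1.0]]
force: [0.1, -0.6, -1.2]
opening: 0.27
grasp_force: 30.0
```

Request:
drive_tool --deltas "15 -0.5 1.3 -3 0;15 -0.5 1.3 -3 0;15 -0.5 1.3 -3 0;15 -0.5 1.3 -3 0"

```text
time_s: 22.35
position: [0.6036, -0.261, 0.0541]
tcp_rot: [[-0.993, 0.119, 0.0], [0.119, 0.993, -0.0], [-0.0, -0.0, -1.0]]
force: [0.4, 0.5, -2.4]
opening: 0.269
grasp_force: 30.0
```

Within 0.4 mm of the target; lowering to 0.035.

Request:
drive_tool --deltas "15 -0.4 0.3 -5 0;15 -0.4 0.3 -10 0;15 -0.4 0.3 -14 0;15 -0.4 0.3 -17 0;15 -0.4 0.3 -19 0;15 -0.4 0.3 -19.5 0;15 -0.4 0.3 -19.5 0;15 -0.4 0.3 -19.5 0"

```text
time_s: 23.15
position: [0.6032, -0.2606, 0.0349]
tcp_rot: [[-0.993, 0.118, 0.0], [0.118, 0.993, -0.0], [-0.0, -0.0, -1.0]]
force: [-1.1, 1.0, 1.5]
opening: 0.274
grasp_force: 30.0
```

Request:
drive_tool --deltas "38 0 0 0 0;38 0 0 0 0;38 0 0 0 0;38 0 0 30 0;38 0 0 75 0;45 10 22 85 -0.14;45 22 46 85 -0.28;45 34 72 85 -0.42;45 46 98 85 -0.56;45 58 124 85 -0.7;45 70 150 85 -0.84;45 82 172 85 -0.98"

```text
time_s: 24.35
position: [0.6856, -0.0872, 0.1195]
tcp_rot: [[-0.45, 0.893, -0.0], [0.893, 0.45, 0.0], [0.0, 0.0, -1.0]]
force: [0.1, 0.2, -0.7]
opening: 0.516
grasp_force: 0.0
```

Request:
drive_tool --deltas "45 6 13 0 -0.14;45 6 13 0 -0.28;45 6 13 0 -0.42;45 6 13 0 -0.42;45 6 13 0 -0.42"

```text
time_s: 24.85
position: [0.6912, -0.0758, 0.1195]
tcp_rot: [[-0.055, 0.998, -0.0], [0.998, 0.055, -0.0], [-0.0, -0.0, -1.0]]
force: [-0.6, 0.6, -0.3]
opening: 0.523
grasp_force: 0.0
```

Run:
```python
from h import *
print(bot.read_state()["position"],yaw()); under("w5")
m,im=shot("top","t3")
for o in collars(m,im,z=.02,amin=80): 
    if .3<o[1][0]<.75 and o[1][1]>-.5: print(o)
```

```text
[ 0.69118768 -0.0757755   0.11947266] 93.14423023147681
blob [316. 208.] [72. 28.] 90.0 (array([ 0.6906, -0.0819]), array([-6. , -0.9, 99.5]))
blob [331.  19.] [38. 18.] 90.0 (array([0.6938, 0.0663]), array([141.8,  10.3,  99.5]))
((408.28656005859375, 187.42071533203125), array([ 0.616 , -0.2101]), array([0.0475, 0.0259]), np.float64(173.2))
```

Request:
drive_tool --deltas "45 0 0 -30 0;45 0 0 -65 0;45 0 0 -95 0;45 0 0 -110 0;45 0 0 -114 0;45 0 0 -114 0;15 0 0 -114 0;15 0 0 -114 0;15 0 0 -114 0;15 0 0 -114 0;15 0 0 -114 0;15 0 0 -114 0"

```text
time_s: 26.15
position: [0.6913, -0.0758, 0.0067]
tcp_rot: [[-0.052, 0.999, 0.0], [0.999, 0.052, -0.0], [-0.0, 0.0, -1.0]]
force: [-2.4, 0.1, 6.0]
opening: 0.273
grasp_force: 30.0
```

Request:
drive_tool --deltas "15 0 0 40 0;15 0 0 85 0;15 0 0 110 0.1;15 -9 27 110 0.24;15 -18 55 110 0.38;15 -28 85 110 0.52;15 -38 115 110 0.66;15 -48 145 110 0.8;15 -58 175 110 0.94;15 -68 205 110 1.08;15 -78 240 110 1.22;15 -89 271 110 1.36"

```text
time_s: 27.35
position: [0.6016, 0.1968, 0.1151]
tcp_rot: [[-0.988, 0.152, -0.0], [0.152, 0.988, 0.0], [0.0, 0.0, -1.0]]
force: [-0.5, 0.2, -1.2]
opening: 0.273
grasp_force: 30.0
```

Request:
drive_tool --deltas "15 0 0 0 0.096;15 0 0 0 0.096;15 0 0 0 0.096;15 0 0 0 0.096;15 0 0 0 0.096"

```text
time_s: 27.85
position: [0.6026, 0.1945, 0.1155]
tcp_rot: [[-0.998, 0.065, 0.0], [0.065, 0.998, -0.0], [-0.0, -0.0, -1.0]]
force: [0.1, 0.1, -1.4]
opening: 0.271
grasp_force: 30.0
```

Run:
```python
from h import *
s=bot.read_state(); print(s["position"],yaw(),s["opening"]*87,s["grasp_force"])
m,im=shot("wrist","h4"); ref=cv2.imread("pics/h1.png")
for r0,r1 in [(208,228)]:
    t=ref[r0:r1,296:340]; S=im[r0-20:r1+20,286:350]
    R=cv2.matchTemplate(S,t,cv2.TM_CCOEFF_NORMED); _,v,_,l=cv2.minMaxLoc(R)
    y=l[1]; a,b,c=R[y-1:y+2,l[0]]; print("shift px down",y-20+.5*(a-c)/(a-2*b+c),"right",l[0]-10,v)
print(profile(im).astype(int))
```

```text
[0.60256274 0.19445056 0.11545159] 176.2746286903164 23.563120352107923 29.99808043241501
shift px down -6.9628696 right 0 0.7746239304542542
[169 168 146 137 146 154 159 150 137 183 221 229 225 172 114 141 160 134
 123 157 175 175 161 158 166 170 171 171 171 171 171 170 171 167 138 109
 137 167 175 173 166 167 169 170 169 169 170 169 169 169 159 126 103 132
 163 173 172 170 169 168 168 168 168 168 168 167 162 132 103 110 151 171
 171 169 167 166 166 166 166 166 166 164 151 121  98 107 148 168 169 167
 165 165 164 164 164 164 164 164 163 161 140  95  61  60  65  68  72  75
  77  75  73  73  73  68  66  65  66  63  60  59  60  60  60  60  60  59
  59  59  59  58  58  58  63  65  66]
```

Request:
drive_tool --deltas "15 0 0.7 -30 0.005;15 0 0.7 -50 0.005;15 0 0.7 -58 0.005;15 0 0.7 -58 0.005;15 0 0.7 -58 0.005;15 0 0.7 -58 0.005;15 0 0.7 -58 0.005;15 0 0.7 -58 0.005"

```text
time_s: 28.7
position: [0.6027, 0.1961, 0.0584]
tcp_rot: [[-0.998, 0.058, 0.001], [0.058, 0.998, 0.0], [-0.001, 0.0, -1.0]]
force: [0.8, 0.0, -1.5]
opening: 0.277
grasp_force: 30.0
```

Run:
```python
from h import *
s=bot.read_state(); print(s["position"],yaw())
m,im=shot("wrist","h5")
cv2.imwrite("pics/h5c.png",cv2.resize(im[80:265,240:460],None,fx=3.2,fy=3.2,interpolation=cv2.INTER_CUBIC))
```

```text
[0.60268506 0.19609679 0.05841828] 176.69034385807498
```

View pics/h5c.png

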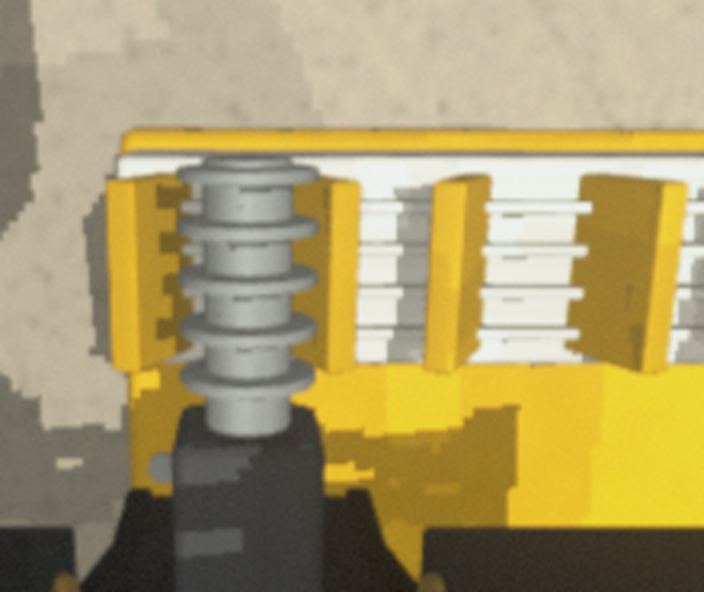

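The stud's ridges are at rows 175–379, col 248. Mid-slot teeth are at rows 208, 250, 292 and 334, centred on col 538.

Run:
```python
from h import *
m=imaging.camera_model("wrist"); print(bot.read_state()["position"],yaw())
f=lambda u,v:(u/3.2+240,v/3.2+80); za=bot.read_state()["position"][2]+.0055
for v in (175,227,279,329,379): print("ridge",*rel(m,f(248,v),za))
for v in (208,250,292,334): print("tooth",*rel(m,f(538,v),.0334))
for p,z in [((400,155),.03),((400,363),.03),((122,270),.047),((344,270),.047),((447,270),.047),((671,270),.047)]: print(p,*rel(m,f(*p),z))
```

```text
[0.602541   0.19609188 0.05821743] 176.68886046162203
ridge [0.5383 0.2011] [64.4  1.2 -5.6]
ridge [0.5462 0.2006] [56.5  1.2 -5.6]
ridge [0.5545 0.2001] [48.2  1.2 -5.6]
ridge [0.5626 0.1996] [40.1  1.2 -5.5]
ridge [0.5709 0.1992] [31.7  1.2 -5.5]
tooth [0.5499 0.2543] [55.9 55.  24.8]
tooth [0.5577 0.2545] [48.1 55.7 24.8]
tooth [0.5658 0.2547] [40.1 56.3 24.8]
tooth [0.574  0.2548] [31.9 57.  24.8]
(400, 155) [0.5391 0.2294] [65.3 29.6 28.2]
(400, 363) [0.5792 0.2288] [25.2 31.3 28.2]
(122, 270) [0.5547 0.1781] [ 46.8 -20.8  11.2]
(344, 270) [0.5569 0.2168] [46.7 18.1 11.2]
(447, 270) [0.558  0.2348] [46.7 36.1 11.2]
(671, 270) [0.5603 0.274 ] [46.7 75.3 11.2]
```

The stud is at +0.2 and the slot at −4.0 in tool x (about −1.8 in y), so I shift (+4.1, −2.0) mm.

Request:
drive_tool --deltas "15 4.1 -2 0 0;15 4.1 -2 0 0;15 4.1 -2 -5 0;15 4.1 -2 -5 0;15 4.1 -2 -5 0"

```text
time_s: 29.25
position: [0.6059, 0.1939, 0.0521]
tcp_rot: [[-0.998, 0.058, -0.001], [0.058, 0.998, -0.0], [0.001, -0.0, -1.0]]
force: [0.7, 0.2, -2.3]
opening: 0.274
grasp_force: 30.0
```

Request:
drive_tool --deltas "15 0.4 0.2 -5 0;15 0.4 0.2 -9 0;15 0.4 0.2 -12 0;15 0.4 0.2 -14 0;15 0.4 0.2 -16 0;15 0.4 0.2 -17 0;15 0.4 0.2 -17 0;15 0.4 0.2 -17 0"

```text
time_s: 30.05
position: [0.6066, 0.1942, 0.0357]
tcp_rot: [[-0.998, 0.058, -0.0], [0.058, 0.998, -0.0], [0.0, -0.0, -1.0]]
force: [-1.0, -0.2, -1.1]
opening: 0.273
grasp_force: 30.0
```

Request:
drive_tool --deltas "38 0 0 0 0;38 0 0 0 0;38 0 0 0 0;38 0 0 30 0;38 0 0 75 0;45 10 -14 84 -0.14;45 20 -28 84 -0.28;45 30 -42 84 -0.42;45 40 -56 84 -0.56;45 50 -70 84 -0.7;45 60 -84 84 -0.84;45 70 -98 84 -0.98"

```text
time_s: 31.25
position: [0.6771, 0.0956, 0.1196]
tcp_rot: [[-0.503, 0.864, 0.0], [0.864, 0.503, 0.0], [-0.0, 0.0, -1.0]]
force: [0.1, 0.6, 0.7]
opening: 0.519
grasp_force: 0.0
```

Request:
drive_tool --deltas "45 11 -17 0 -0.14;45 11 -17 0 -0.28;45 11 -17 0 -0.42;45 11 -17 0 -0.486;45 11 -17 0 -0.486;45 11 -17 0 -0.486"

```text
time_s: 31.85
position: [0.6877, 0.0792, 0.1196]
tcp_rot: [[-0.049, 0.999, 0.0], [0.999, 0.049, -0.0], [-0.0, 0.0, -1.0]]
force: [0.1, 0.1, 0.1]
opening: 0.519
grasp_force: 0.0
```

Run:
```python
from h import *
print(bot.read_state()["position"],yaw()); under("w6")
```

```text
[0.68769186 0.07921188 0.11957164] 92.78205394943203
blob [317.5 205. ] [60. 27.] 90.0 (array([0.6882, 0.0759]), array([-3.4,  0.4, 99.5]))
```

Request:
drive_tool --deltas "45 0 -2 -30 0;45 0 -2 -65 0;45 0 -2 -95 0;45 0 -2 -110 0;45 0 -2 -114 0;45 0 -2 -114 0;15 0 -2 -114 0;15 0 -2 -114 0;15 0 -2 -114 0;15 0 -2 -114 0;15 0 -2 -114 0;15 0 -2 -114 0"

```text
time_s: 33.1
position: [0.6882, 0.0772, 0.0067]
tcp_rot: [[-0.047, 0.999, 0.001], [0.999, 0.047, -0.0], [-0.0, 0.001, -1.0]]
force: [-1.2, 0.4, 5.7]
opening: 0.271
grasp_force: 30.0
```

Request:
drive_tool --deltas "15 0 0 40 0;15 0 0 85 0;15 0 0 110 0.1;15 -9 17 110 0.24;15 -18 36 110 0.38;15 -26 55 110 0.52;15 -34 74 110 0.66;15 -42 93 110 0.8;15 -50 112 110 0.94;15 -60 131 110 1.08;15 -70 155 110 1.22;15 -78 173 110 1.36"

```text
time_s: 34.3
position: [0.6082, 0.2513, 0.1145]
tcp_rot: [[-0.988, 0.157, -0.002], [0.157, 0.988, -0.0], [0.002, -0.0, -1.0]]
force: [-0.2, -0.0, -1.9]
opening: 0.272
grasp_force: 30.0
```

Request:
drive_tool --deltas "15 0 0 0 0.104;15 0 0 0 0.104;15 0 0 0 0.104;15 0 0 0 0.104;15 0 0 0 0.104"

```text
time_s: 34.8
position: [0.6099, 0.2496, 0.1154]
tcp_rot: [[-0.998, 0.062, -0.0], [0.062, 0.998, -0.0], [0.0, -0.0, -1.0]]
force: [-0.0, -0.0, -1.9]
opening: 0.275
grasp_force: 30.0
```

```bash
cat >> h.py <<'E'
def fine_shift(f):
    """shift along tool x (mm) of the held fine stud against the first one (h4, s=+0.1..0.2)"""
    s=bot.read_state(); print(s["position"],yaw(),s["opening"]*87,s["grasp_force"])
    m,im=shot("wrist",f); ref=cv2.imread("pics/h4.png")
    for r0,r1 in [(145,172),(175,205),(195,222)]:
        t=ref[r0:r1,309:327]; S=im[r0-14:r1+14,306:330]
        R=cv2.matchTemplate(S,t,cv2.TM_CCOEFF_NORMED); _,v,_,l=cv2.minMaxLoc(R)
        y=l[1]; a,b,c=R[max(y-1,0):y+2,l[0]]; print("px down",y-14+.5*(a-c)/(a-2*b+c),"right",l[0]-3,v)
    print(profile(im)[20:].astype(int))
E
python3 - <<'E'
from h import *
fine_shift("h6")
E
```

```text
[0.60990178 0.2496016  0.11536974] 176.47156357800523 23.947371361881242 29.973151981830597
px down 0.23134783 right 0 0.9674441814422607
px down 0.23393516 right 0 0.9781146049499512
px down 0.2594571 right 0 0.9909362196922302
[178 180 176 159 163 173 174 174 174 175 174 174 174 171 148 116 126 162
 177 177 172 171 173 173 173 173 173 172 173 172 168 137 106 123 161 176
 176 173 171 171 171 171 171 171 170 171 167 141 110 104 143 170 174 172
 170 169 169 169 169 169 169 168 161 131 102 102 139 166 172 171 168 168
 168 167 167 167 167 166 167 165 152 108  65  60  63  67  69  72  75  74
  72  72  72  71  71  71  70  65  62  62  61  61  61  60  60  61  60  60
  60  60  60  59  62  63  63]
```

Request:
drive_tool --deltas "15 0 0.4 -30 0.004;15 0 0.4 -50 0.004;15 0 0.4 -63 0.004;15 0 0.4 -63 0.004;15 0 0.4 -63 0.004;15 0 0.4 -63 0.004;15 0 0.4 -63 0.004;15 0 0.4 -63 0.004"

```text
time_s: 35.65
position: [0.6103, 0.2508, 0.0536]
tcp_rot: [[-0.998, 0.056, 0.002], [0.056, 0.998, 0.0], [-0.002, 0.0, -1.0]]
force: [-0.3, -0.2, -2.4]
opening: 0.276
grasp_force: 30.0
```

Request:
drive_tool --deltas "15 -0.2 -0.5 0 0;15 -0.2 -0.5 0 0;15 -0.2 -0.5 0 0"

```text
time_s: 35.95
position: [0.6095, 0.2501, 0.0527]
tcp_rot: [[-0.998, 0.056, 0.0], [0.056, 0.998, 0.0], [-0.0, 0.0, -1.0]]
force: [-0.6, -0.0, -1.9]
opening: 0.273
grasp_force: 30.0
```

Request:
drive_tool --deltas "15 0.2 0 -5 0;15 0.2 0 -9 0;15 0.2 0 -12 0;15 0.2 0 -14 0;15 0.2 0 -16 0;15 0.2 0 -17.2 0;15 0.2 0 -17.2 0;15 0.2 0 -17.2 0"

```text
time_s: 36.75
position: [0.6097, 0.25, 0.0357]
tcp_rot: [[-0.998, 0.056, 0.0], [0.056, 0.998, -0.0], [-0.0, -0.0, -1.0]]
force: [-1.2, -0.9, 0.9]
opening: 0.272
grasp_force: 30.0
```

Request:
drive_tool --deltas "38 0 0 0 0;38 0 0 0 0;38 0 0 0 0;38 0 0 30 0;38 0 0 75 0;45 -12 -27 84 -0.14;45 -26 -58 84 -0.28;45 -42 -92 84 -0.42;45 -58 -126 84 -0.56;45 -74 -160 84 -0.7;45 -90 -194 84 -0.84;45 -106 -228 84 -0.98"

```text
time_s: 37.95
position: [0.5035, 0.0209, 0.1197]
tcp_rot: [[-0.505, 0.863, 0.001], [0.863, 0.505, -0.0], [-0.001, 0.001, -1.0]]
force: [0.2, -0.9, 0.1]
opening: 0.519
grasp_force: 0.0
```

Request:
drive_tool --deltas "45 -15 -30 0 -0.14;45 -30 -62 0 -0.28;45 -48 -99 0 -0.42;45 -48 -99 0 -0.56;45 -48 -99 0 -0.671;45 -48 -99 0 -0.671;45 -48 -99 0 -0.671"

```text
time_s: 38.65
position: [0.456, -0.0769, 0.1195]
tcp_rot: [[0.133, 0.991, 0.001], [0.991, -0.133, -0.0], [-0.0, 0.001, -1.0]]
force: [0.6, -0.1, 0.4]
opening: 0.517
grasp_force: 0.0
```

Run:
```python
from h import *
print(bot.read_state()["position"],yaw()); under("w7")
```

```text
[ 0.45598589 -0.07694988  0.11950556] 82.3522915728814
blob [313.  199.5] [55. 28.] 90.0 (array([ 0.4525, -0.0748]), array([ 1.5, -3.7, 99.4]))
```

Request:
drive_tool --deltas "45 -3.5 0.5 -30 0;45 -3.5 0.5 -65 0;45 -3.5 0.5 -95 0;45 -3.5 0.5 -110 0;45 -3.5 0.5 -114 0;45 -3.5 0.5 -114 0;15 -3.5 0.5 -114 0;15 -3.5 0.5 -114 0;15 -3.5 0.5 -114 0;15 -3.5 0.5 -114 0;15 -3.5 0.5 -114 0;15 -3.5 0.5 -114 0"

```text
time_s: 39.9
position: [0.4526, -0.0766, 0.0061]
tcp_rot: [[0.135, 0.991, 0.001], [0.991, -0.135, -0.001], [-0.0, 0.001, -1.0]]
force: [-0.1, 0.2, 6.8]
opening: 0.276
grasp_force: 29.9
```

Request:
drive_tool --deltas "15 0 0 40 0;15 0 0 85 0;15 0 0 110 0.1;15 15 36 110 0.24;15 30 72 110 0.38;15 45 108 110 0.52;15 60 144 110 0.66;15 75 180 110 0.8;15 90 216 110 0.94;15 105 252 110 1.08;15 120 288 110 1.22;15 135 324 110 1.36"

```text
time_s: 41.1
position: [0.5867, 0.249, 0.1147]
tcp_rot: [[-0.942, 0.334, -0.002], [0.334, 0.942, -0.001], [0.001, -0.001, -1.0]]
force: [-0.3, -0.1, -2.3]
opening: 0.275
grasp_force: 29.9
```

Request:
drive_tool --deltas "15 12 29 0 0.14;15 25 58 0 0.287;15 25 58 0 0.287;15 25 58 0 0.287;15 25 58 0 0.287;15 25 58 0 0.287"

```text
time_s: 41.7
position: [0.6115, 0.3043, 0.115]
tcp_rot: [[-0.998, 0.062, -0.002], [0.062, 0.998, -0.001], [0.002, -0.001, -1.0]]
force: [1.0, 0.0, -3.1]
opening: 0.276
grasp_force: 29.9
```

Run:
```python
from h import *
fine_shift("h7")
```

```text
[0.61148162 0.30427035 0.11503431] 176.47236638479265 23.991063159163772 29.92512971162796
px down 1.8899587 right 1 0.9124950170516968
px down 1.9117718 right 1 0.9749290347099304
px down 1.9015774 right 1 0.993956983089447
[129 164 181 181 166 144 142 165 175 177 177 176 176 176 176 172 138 114
 148 174 181 178 152 135 156 172 176 175 175 175 175 174 159 125 111 141
 171 180 175 152 149 167 173 174 174 174 174 173 166 133 108 117 158 178
 176 163 157 167 172 173 173 173 172 170 153 123 105 115 155 175 175 167
 167 171 170 171 171 171 170 170 170 167 138  89  60  57  66  74  76  71
  69  71  71  71  71  70  70  66  64  63  63  63  62  63  62  62  62  61
  61  61  61  62  68  72  72]
```

Request:
drive_tool --deltas "15 0.3 1.1 -30 0.004;15 0.3 1.1 -50 0.004;15 0.3 1.1 -62 0.004;15 0.3 1.1 -62 0.004;15 0.3 1.1 -62 0.004;15 0.3 1.1 -62 0.004;15 0.3 1.1 -62 0.004;15 0.3 1.1 -62 0.004;15 0.3 1.1 -62 0.004;15 0.3 1.1 -62 0.004"

```text
time_s: 42.75
position: [0.6126, 0.3068, 0.0536]
tcp_rot: [[-0.998, 0.056, 0.0], [0.056, 0.998, 0.0], [-0.0, 0.0, -1.0]]
force: [0.0, -0.3, -2.8]
opening: 0.27
grasp_force: 29.9
```

Request:
drive_tool --deltas "15 -0.4 -0.9 -2 0;15 -0.4 -0.9 -6 0;15 -0.4 -0.9 -10 0;15 -0.4 -0.9 -13 0;15 -0.4 -0.9 -15 0;15 -0.4 -0.9 -17 0;15 -0.4 -0.9 -18.4 0;15 -0.4 -0.9 -18.4 0;15 -0.4 -0.9 -18.4 0"

```text
time_s: 43.65
position: [0.6121, 0.3058, 0.0352]
tcp_rot: [[-0.998, 0.056, 0.0], [0.056, 0.998, 0.0], [-0.0, 0.0, -1.0]]
force: [-1.2, 0.0, -0.4]
opening: 0.27
grasp_force: 29.9
```

Release, rise straight up, back off toward mid-gauge and look.

Request:
drive_tool --deltas "38 0 0 0 0;38 0 0 0 0;38 0 0 0 0;38 0 0 30 0;38 0 0 75 0;38 -5 -30 95 0;38 -10 -56 95 0;38 -10 -56 95 0;38 -10 -56 95 0;38 -10 -56 95 0"

```text
time_s: 44.65
position: [0.6022, 0.2505, 0.1296]
tcp_rot: [[-0.998, 0.056, -0.0], [0.056, 0.998, 0.0], [0.0, 0.0, -1.0]]
force: [0.6, -0.1, 0.6]
opening: 0.431
grasp_force: 0.0
```

Run:
```python
from h import *
m,im=shot("wrist","f1"); mt,it=shot("top","f2")
a=cv2.resize(im[80:280,190:450],None,fx=3,fy=3,interpolation=cv2.INTER_CUBIC); cv2.imwrite("pics/f1c.png",a[:600])
```

```text
(no output)
```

View pics/f1c.png

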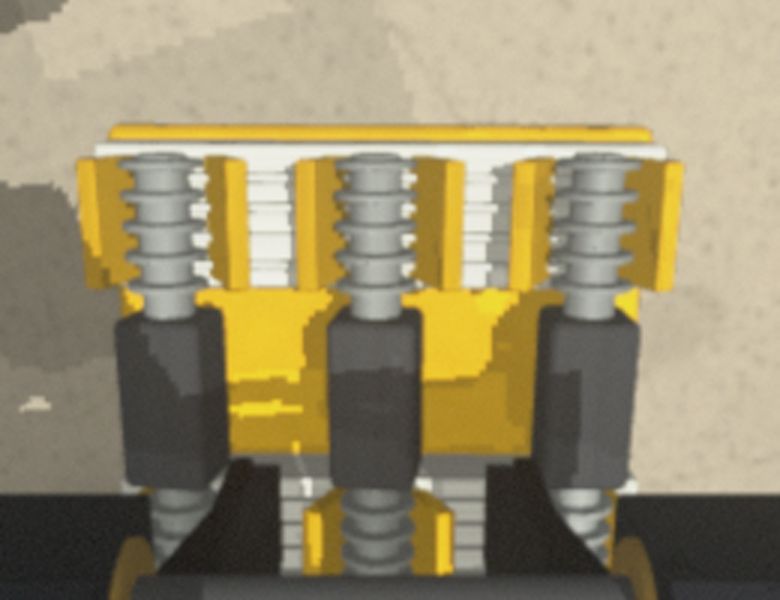

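All three fine studs lie alike at crop columns ~165, 375 and 590, level, with teeth between ridges. Now checking the blue gauge and the tray.

Request:
drive_tool --deltas "38 0 -45 0 0;38 0 -90 0 0;38 0 -135 0 0;38 0 -180 0 0;38 0 -225 0 0;38 0 -270 0 0;38 0 -315 0 0;38 0 -360 0 0;38 0 -405 0 -0.06;38 0 -450 0 -0.06;38 0 -490 0 -0.06;38 0 -490 0 -0.06"

```text
time_s: 45.95
position: [0.6033, -0.2461, 0.1297]
tcp_rot: [[-0.993, 0.12, 0.003], [0.12, 0.993, -0.004], [-0.003, -0.003, -1.0]]
force: [0.2, -0.1, -0.1]
opening: 0.435
grasp_force: 0.0
```

Request:
drive_tool --deltas "38 0 0 0 0;38 0 0 0 0"

```text
time_s: 46.15
position: [0.6019, -0.2386, 0.1294]
tcp_rot: [[-0.993, 0.114, -0.001], [0.114, 0.993, 0.001], [0.001, 0.001, -1.0]]
force: [0.0, -0.1, 0.1]
opening: 0.434
grasp_force: 0.0
```

Run:
```python
from h import *
m,im=shot("wrist","g1")
tp=cv2.imread("pics/f2.png")[130:310,370:480]
a=cv2.resize(im[80:280,190:450],None,fx=2.1,fy=2.1,interpolation=cv2.INTER_CUBIC); b=cv2.resize(tp,(250,420),interpolation=cv2.INTER_CUBIC)
cv2.imwrite("pics/g1c.png",np.hstack([a,b]))
```

```text
(no output)
```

View pics/g1c.png

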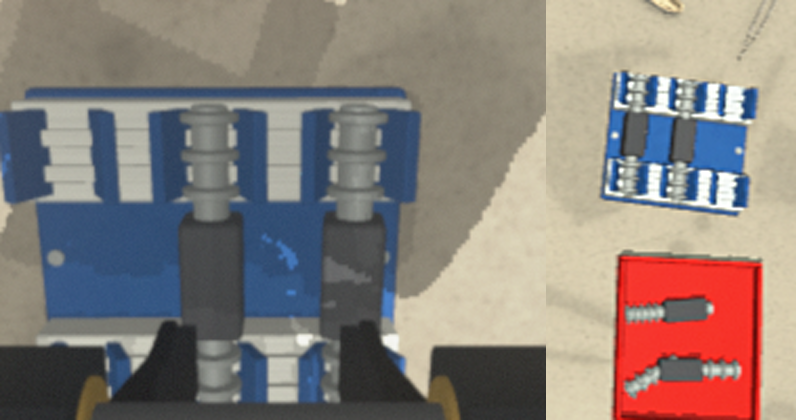

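Both coarse studs are seated alike in the blue gauge, at crop (210,270) and (353,270). The tray holds both damaged studs.

```bash
python3 -c "
from rig import bot
print(bot.hand_in())"
```

```text
the job is handed in; nothing more can be done
None
```

I handed the job in: both damaged studs are in the reject tray, and the three fine and two coarse studs present look fully seated in their gauges in the last camera views; the hand-in returned no verdict.

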